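# Back off the clamp nut two turns

### The arm

A 6-joint arm with a two-finger parallel gripper is mounted at the origin on the work surface. World frame = base frame: x ahead of the robot, y to its left, z up, the work surface at z = 0. Lengths are in m, angles in rad, forces in N, time in s.
With the tool pointing down it reaches from about 0.375 to 0.975 m from the base axis. Payload 3.8 kg.
Tool frame: the origin (TCP) lies at the very end of the fingers, on their centre line; the grasp point (between the pads) lies 19 mm behind it (bot.pinch_z is the distance from the TCP to the grasp point, in m); x points along the fingers, y is the direction in which the jaws open and shut, and the axes are right-handed (so a half turn about x gives the same grasp; the last joint's range is limited). The gripper opens to 85 mm and grips with 20 to 120 N. Pads are 22 mm wide; open, the fingers measure 114 mm over their backs; the gripper's body (76 mm by 85 mm) begins 54 mm behind the grasp point. The pads swing forward as they close: fully open they stand 13 mm farther back than shut.
Start: joints at [1.152, 0.264, 1.604, -0, 1.274, -0.037], TCP at [0.251, 0.626, 0.231] pointing down, gripper open.
Joint ranges: [-2.63, 2.63], [-0.94, 2.18], [0.31, 2.57], [-1.31, 4.45], [0, 2.66], [-2.55, 2.55]. Speed limits (rad/s): [2.57, 2.57, 3.14, 3.14, 3.14, 3.14].

### API

Orientations are given as a rotation vector (axis times angle).
In Python, from workcell import monitor, imaging, finish_job, bot gives the robot as it stands.
- The arm moves only by the tool jog_arm, never from a script. Its argument "rows" is a list of rows, each a list of 7 numbers: the shift along the tool's x, y, z in m, then the turn, a rotation vector about the tool's x, y, z in rad, then the opening in per cent of the stroke, from 0 (shut) to 100 (fully open). A call has 1 to 20 rows; each row is the pose to reach, as a shift and turn from the pose measured when the call began, along the tool's axes at that moment; what a row does not reach only later rows make up. A row lasts 1/10 s, in which the tool goes at most 50 mm and 8.59 degrees, less where a joint would pass 70% of its speed; a pose out of reach is approached as far as the arm can. A call with a gripper value outside its range is refused whole. The fingers move at their own pace and stop on an object; "force" is the grip in N (left out, the last holds). Time passes only in rows, so rows that repeat a pose let the fingers close. It gives the time, the measured TCP pose, the force and the opening at its end, in the units of the state.
- monitor.read_state(): the state, without advancing time (a new reading comes with each control period).
- imaging.read_camera(name): name is "side" or "top" or "wrist"; returns the picture (480x640x3 uint8, blue, green, red); there is no depth.
- imaging.camera_params(name): a dict with "fx", "fy", "cx", "cy" (pixels), "T" (4x4, takes a point from camera to world coordinates); the wrist camera has in their place "T_tool_cam" (4x4, takes a point from camera to tool coordinates, whose origin is the TCP and whose axes are the tool frame's). Camera axes: x right, y down, z forward; pixel columns grow to the right and rows downward; lengths in m; the calibration is good to about 2 mm. A picture is of the moment at which its call begins: read the wrist's pose just before it. camera_params takes no time and is no camera call.
- finish_job(): hands the job in, once; it reports no verdict.
The state is a dict: "time": time; "q": joint angles; "joint_vel": joint speeds; "joint_torque": joint torques, N m; "tool_pos": TCP position; "tcp_rot": TCP orientation; "wrist_force": force on the tool from outside, world axes, zero at the start; "torque": the same for the moment, N m; "width": opening from 0.0 (shut) to 1.0 (fully open).
Only numpy, scipy, OpenCV 4.12 (cv2) and the standard library are available. Lean on these libraries where they do the work, as an engineer would, in place of code of your own. Each camera call takes 0.05 s, during which the arm holds its last target. There are 200 camera calls.

### The job

With a fingertip rolled along its rim, loosen the round knurled brass nut on the strap clamp anticlockwise (from above) until it is two full turns from tight: its line starts less than half a turn past the pointer and must come round to the pointer for the second time and stay there. Push only on the rim, from the side, never reaching over the nut to grip it or rub its top, and leave the strip and the things around in place.

Things in the scene. Friction and masses are not known exactly. Their poses are not given: they have to be found in the camera images.
- nut (a joint): Turn of the nut from tight (rad), growing anticlockwise from above (loosening) through whole turns. 0 = tight, line at the pointer; starts between 0.8 and 3.0; two turns = 12.57; stop at 18. It is stiff (0.1 N m, some 3 N at the rim), stays where left, and is turned by friction of what is pressed on its rim and moved along it.
- nut_top (a point): Centre of the nut's flat top, on its upright axis. Brass disc, diameter 76, height 26 mm, knurled rim, one black radial line (7 mm wide, stud to rim) on top. The point's x axis points along the line and turns with it; z up. The top is 84 mm above the table when tight and rises 0.5 mm per rad; the rim reaches 26 mm below it.
- pointer_tip (a point): Tip of the fixed steel pointer, 42 mm from the nut's axis, 88 mm above the table; x leads from the nut's axis to it, away from the robot within 35 degrees. It is 6 mm wide, its top at 91 mm, on a post 20 mm wide, 90 mm high, 56 to 70 mm from the axis. The rim is free to a finger all round but there.
- stud_top (a point): Top of the clamp's fixed stud, 18 mm thick, 98 mm above the table, on the nut's axis. Clamp axes: x to the pointer. Bolted-down grey base 170 by 100 by 18 mm. Under the nut a flat bar along x, 32 mm wide, top 50 mm above the table (plus the nut's rise), from x = -76 to 47 mm of the axis. Nothing else above 36 mm under or near the rim.
- strip: Loose brass strip 240 by 25 by 4 mm lying across the clamp under the bar, on the side away from the pointer, about 60 mm from the nut's axis, top 34 mm above the table. Origin at the centre of its underside, long axis y. To be left there.
- hammer: Loose hand hammer lying on the table along its x axis, at the side of the clamp, its middle 200 mm or more from the nut. Origin under its middle. To be left alone.
- tin: Loose tin can 68 mm in diameter, 90 mm high, standing about 180 to 220 mm from the nut at the other side. Origin at the centre of its underside. To be left alone.
- bangle: Loose brass bangle, 68 mm outside, 60 mm inside, 14 mm high, lying flat about 170 to 200 mm from the nut. Origin at the centre of its underside. To be left alone.
Not all that is in view belongs to the job. Of the things like the part that bears nut, leave any that is brown or orange; of the rest the smaller one is meant.

How it is judged:
By the outcome, as a careful person would: the job done as asked, in the order asked, and still so for the second after the job is handed in, with the robot touching nothing.
It also fails if it takes over 72 s, if anything falls off the work surface, if the arm or the gripper's body presses on something with over 40 N, if the wrist force passes 120 N, or if a joint passes its speed limit or range.

## Working session

There is one attempt and no reset: what is moved stays moved. The work goes in short steps, Python scripts to look and compute and a tool call to move; the robot and the scene stay as the last step left them, time stands still between calls to the robot, and variables do not carry over. Pictures are saved under pics/ and viewed, about 8 in all and at most 12, crops included, and the job is handed in when it is done.

Besides the shell and the picture viewer there is one more tool, called by a JSON object that holds its "name" and its "arguments". jog_arm: Moves the arm, as the interface text tells. Its arguments: {"type":"object","properties":{"rows":{"type":"array","items":{"type":"array","items":{"type":"number"}}},"force":{"type":"number"}},"required":["rows"]}

```bash
ls; mkdir -p pics
python3 - <<'E'
from workcell import monitor, imaging, bot
import cv2, numpy as np
print(monitor.read_state())
for n in ("side","top"):
    cv2.imwrite(f"pics/{n}0.png",imaging.read_camera(n)); p=imaging.camera_params(n); print(n,p)
p=imaging.camera_params("wrist");print(p)
E
```

```text
pics
{'time': 0.0, 'q': array([ 1.15211152e+00,  2.64786576e-01,  1.60535802e+00,  1.49487820e-05,
        1.27373257e+00, -3.69297518e-02]), 'joint_vel': array([ 0.00015803,  0.00027799, -0.00148497,  0.0009811 ,  0.00038608,
        0.00086002]), 'joint_torque': array([-1.67956860e-03, -5.15107548e+01, -3.67316723e+01, -2.39477959e-04,
        1.27787265e-02, -2.42184410e-05]), 'tool_pos': array([0.25118799, 0.62573039, 0.22994816]), 'tcp_rot': array([ 0.29777111,  1.55049749, -0.3012795 ]), 'wrist_force': array([-0.80684625, -0.05282554,  0.62054074]), 'torque': array([-0.02389108, -0.01191107,  0.0120776 ]), 'width': 0.9950843991699642}
side {'fx': 531.8346937785403, 'fy': 531.8346937785403, 'cx': 323.31059864234766, 'cy': 237.10572921545602, 'T': array([[ 0.85292222, -0.27532157,  0.44353323,  0.09475485],
       [-0.52203242, -0.44589   ,  0.72709302, -0.71073802],
       [-0.00241736, -0.85169251, -0.52403627,  0.63216894],
       [ 0.        ,  0.        ,  0.        ,  1.        ]])}
top {'fx': 593.6935398044802, 'fy': 593.6935398044802, 'cx': 316.2069774901237, 'cy': 246.02175988783907, 'T': array([[-0.00992523, -0.9901182 ,  0.13988364,  0.35853079],
       [-0.99987752,  0.01151981,  0.01059422,  0.01039033],
       [-0.01210096, -0.13976135, -0.99011127,  1.4152031 ],
       [ 0.        ,  0.        ,  0.        ,  1.        ]])}
{'fx': 404.94889165261185, 'fy': 404.94889165261185, 'cx': 321.1206318623942, 'cy': 241.1306194104208, 'T_tool_cam': array([[ 1.35240883e-04, -3.25642018e-01,  9.45493130e-01,
        -1.43309365e-01],
       [ 9.99999900e-01, -3.59445966e-04, -2.66835973e-04,
        -1.51025249e-03],
       [ 4.26746696e-04,  9.45493071e-01,  3.25641936e-01,
        -8.58636162e-02],
       [ 0.00000000e+00,  0.00000000e+00,  0.00000000e+00,
         1.00000000e+00]])}
```

View pics/top0.png

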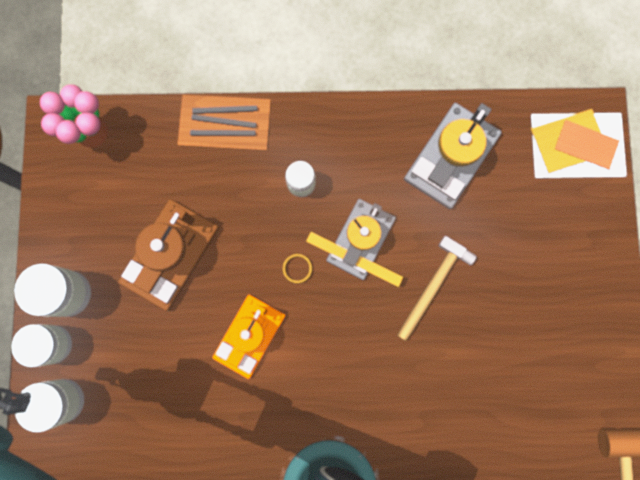

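View pics/side0.png

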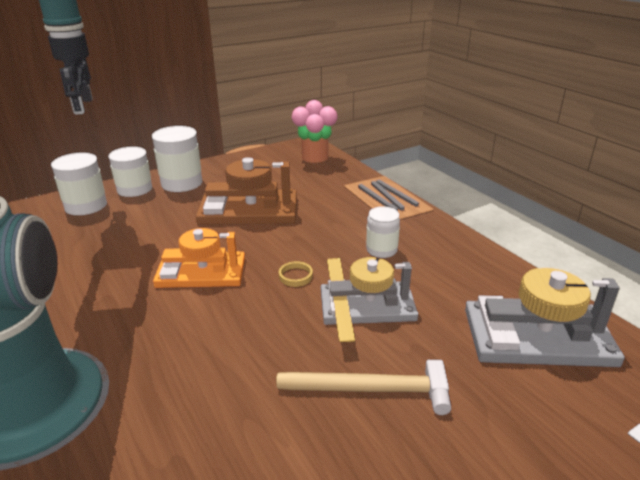

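Candidates for the part bearing the nut: brown clamp (top view 165,250), orange clamp (248,336), large grey clamp (460,145) and small grey clamp (363,232). By the description it is the small grey one. The strip lies across it, the hammer is at (430,290), the tin at (300,178) and the bangle at (297,268). I'll take close crops to check this and measure.

```bash
cat > h.py <<'E'
import numpy as np, cv2
from scipy.spatial.transform import Rotation as R
from workcell import monitor, imaging, bot
def cam(n,s=None):
    p=imaging.camera_params(n)
    if 'T' in p: T=p['T']
    else:
        s=s or monitor.read_state(); W=np.eye(4); W[:3,:3]=R.from_rotvec(s['tcp_rot']).as_matrix(); W[:3,3]=s['tool_pos']; T=W@p['T_tool_cam']
    return p,T
def ray(c,u,v):
    p,T=c; d=T[:3,:3]@np.array([(u-p['cx'])/p['fx'],(v-p['cy'])/p['fy'],1.]); return T[:3,3],d/np.linalg.norm(d)
def plane(c,u,v,z):
    o,d=ray(c,u,v); return o+d*(z-o[2])/d[2]
def tri(c1,a,c2,b):
    o1,d1=ray(c1,*a);o2,d2=ray(c2,*b)
    t=np.linalg.lstsq(np.c_[d1,-d2],o2-o1,rcond=None)[0]; p,q=o1+t[0]*d1,o2+t[1]*d2
    return (p+q)/2,np.linalg.norm(p-q)
def proj(c,P):
    p,T=c; x=T[:3,:3].T@(np.asarray(P)-T[:3,3]); return p['fx']*x[0]/x[2]+p['cx'],p['fy']*x[1]/x[2]+p['cy']
E
python3 - <<'E'
from h import *
t=cv2.imread("pics/top0.png");s=cv2.imread("pics/side0.png")
a=cv2.resize(t[192:292,300:410],None,fx=4,fy=4,interpolation=2);b=cv2.resize(s[240:340,310:430],None,fx=3.4,fy=4,interpolation=2)[:400]
cv2.imwrite("pics/c1.png",np.hstack([a[:, :390],b[:400,:408]]))
ct,cs=cam("top"),cam("side")
print(plane(ct,365,232,.084)); print(tri(ct,(364.5,231.5),cs,(372,264)))
E
```

```text
[ 0.57745773 -0.08644191  0.084     ]
(array([ 0.57779167, -0.08504238,  0.09180634]), np.float64(0.0010530591747681662))
```

View pics/c1.png

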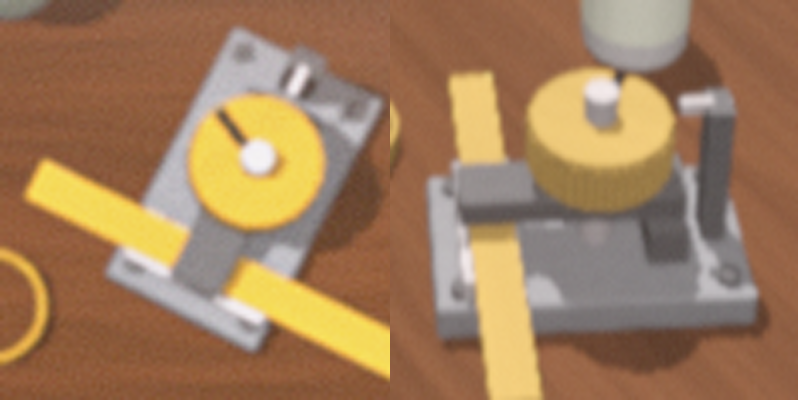

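The crop confirms the small grey clamp, with a yellow brass nut and the strip under its bar. The stud is at top-view pixel (364.5,231), the black line points up-left, and the pointer tip is up-right at (374,214). The line is about 68° anticlockwise past the pointer. Next I'll move the wrist camera above the nut.

```bash
cat >> h.py <<'E'
def to_tool(P=None,yaw=0.0,s=None):
    "shift and turn in the current tool frame to reach world P with yaw turned by `yaw` about world z"
    s=s or monitor.read_state(); A=R.from_rotvec(s['tcp_rot'])
    return A.inv().apply(np.asarray(P)-s['tool_pos']), (A.inv()*R.from_rotvec([0,0,yaw])*A).as_rotvec()
E
python3 - <<'E'
from h import *
s=monitor.read_state();print(R.from_rotvec(s['tcp_rot']).as_matrix().round(3))
print(to_tool([.578,-.086,.25],-1.30))
E
```

```text
[[-0.001  0.373  0.928]
 [-0.002  0.928 -0.373]
 [-1.    -0.002 -0.   ]]
(array([-0.01887582, -0.53885203,  0.56844762]), array([1.29999729e+00, 2.65092917e-03, 9.49899566e-05]))
```

{"name": "jog_arm", "arguments": {"rows": [[0.0, -0.288, 0.292, 0.65, 0, 0, 0], [0.0, -0.288, 0.292, 0.65, 0, 0, 0], [0.0, -0.288, 0.292, 0.65, 0, 0, 0], [0.0, -0.288, 0.292, 0.65, 0, 0, 0], [0.0, -0.288, 0.292, 0.65, 0, 0, 0], [0.0, -0.288, 0.292, 0.65, 0, 0, 0], [0.0, -0.288, 0.292, 0.65, 0, 0, 0], [0.0, -0.288, 0.292, 0.65, 0, 0, 0], [0.03, -0.576, 0.584, 1.3, 0, 0, 0], [0.03, -0.576, 0.584, 1.3, 0, 0, 0], [0.03, -0.576, 0.584, 1.3, 0, 0, 0], [0.03, -0.576, 0.584, 1.3, 0, 0, 0], [0.03, -0.576, 0.584, 1.3, 0, 0, 0], [0.03, -0.576, 0.584, 1.3, 0, 0, 0], [0.03, -0.576, 0.584, 1.3, 0, 0, 0], [0.03, -0.576, 0.584, 1.3, 0, 0, 0], [0.03, -0.576, 0.584, 1.3, 0, 0, 0], [0.03, -0.576, 0.584, 1.3, 0, 0, 0], [0.03, -0.576, 0.584, 1.3, 0, 0, 0], [0.03, -0.576, 0.584, 1.3, 0, 0, 0]], "force": 40}}

```text
time: 2.1
tool_pos: [0.5779, -0.1249, 0.201]
tcp_rot: [1.288, 1.156, -1.291]
wrist_force: [-0.1, 0.3, -0.2]
width: -0.001
```

Run:
```python
from h import *
s=monitor.read_state();im=imaging.read_camera("wrist");cv2.imwrite("pics/w1.png",im)
print(s['time'],s['tool_pos'],s['q'],s['tcp_rot'],s['wrist_force'],s['width'])
c=cam("wrist",s);print(proj(c,[.578,-.0855,.098]))
np.save("w1T.npy",c[1])
```

```text
2.1 [ 0.57790504 -0.12490996  0.20101232] [-2.54156552e-01  1.28766295e-01  1.82114354e+00 -1.53207925e-03
  1.19305739e+00 -1.43670564e-01] [ 1.28809528  1.1555744  -1.29146571] [-0.07560622  0.27806086 -0.19357228] -0.0014926106871439705
(np.float64(318.09362671839983), np.float64(177.4295699776876))
```

View pics/w1.png

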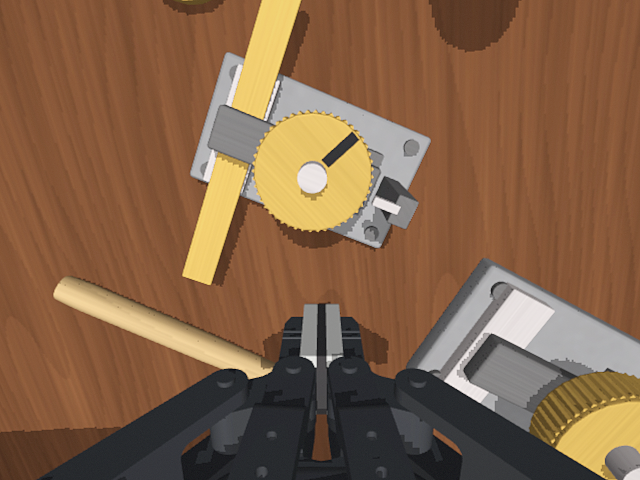

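Wrist view: stud at (312,178), black line running to (356,136), pointer tip at about (374,203), strip at left, shut fingers at (322,335). Measuring now.

```bash
cat >> h.py <<'E'
def nutmeasure(im,c,ctr,ztop,pt=None,verbose=True):
    "nut centre on plane ztop, azimuth of line"
    hsv=cv2.cvtColor(im,cv2.COLOR_BGR2HSV)
    u0,v0=proj(c,[*ctr,ztop]); g=np.mgrid[0:480,0:640]
    P=np.array([plane(c,u,v,ztop)[:2] for v in range(int(v0)-80,int(v0)+80) for u in range(int(u0)-80,int(u0)+80)])-ctr
    uv=np.array([(v,u) for v in range(int(v0)-80,int(v0)+80) for u in range(int(u0)-80,int(u0)+80)])
    r=np.hypot(*P.T); val=im[uv[:,0].clip(0,479),uv[:,1].clip(0,639)].max(1)
    k=(r>.021)&(r<.034)&(val<90)
    m=P[k]; a=np.arctan2(m[:,1],m[:,0]); az=np.angle(np.exp(1j*a).mean())
    if verbose: print("line px",k.sum(),"az",az,"spread",np.abs(np.angle(np.exp(1j*(a-az)))).max())
    return az
E
python3 - <<'E'
from h import *
im=cv2.imread("pics/w1.png"); p,_=cam("wrist"); c=(p,np.load("w1T.npy")); ct,cs=cam("top"),cam("side")
print("stud w-top",tri(c,(312,178),ct,(364.5,231.2)),"w-side",tri(c,(312,178),cs,(373,264)))
hsv=cv2.cvtColor(im,cv2.COLOR_BGR2HSV)
y=cv2.inRange(hsv,(18,110,90),(32,255,255)); y[:100]=0;y[240:]=0;y[:,:250]=0;y[:,380:]=0
# stud contour (light grey) inside the nut, and rim by hull of upper plane
w=cv2.inRange(hsv,(0,0,120),(179,70,255));w[:150]=0;w[205:]=0;w[:,:290]=0;w[:,335:]=0
m=cv2.moments(w);print("stud px",m['m10']/m['m00'],m['m01']/m['m00'],m['m00']/255)
k=max(cv2.findContours(y,0,2)[0],key=cv2.contourArea);(eu,ev),r=cv2.minEnclosingCircle(k);e=cv2.fitEllipse(cv2.convexHull(k));print("rim",(eu,ev),r,e,plane(c,*e[0],.0846))
su,sv=m['m10']/m['m00'],m['m01']/m['m00']
print("stud",plane(c,su,sv,.098))
ctr=plane(c,su,sv,.098)[:2]
print("pointer",plane(c,374,203,.091)[:2]-ctr)
nutmeasure(im,c,ctr,.0846)
cv2.imwrite("pics/w1c.png",cv2.resize(im[100:250,240:440],None,fx=4,fy=4,interpolation=2))
E
```

```text
stud w-top (array([ 0.57486486, -0.0833385 ,  0.11048497]), np.float64(0.00023209196145596508)) w-side (array([ 0.57592896, -0.08748825,  0.09395582]), np.float64(0.004543896816787623))
stud px 311.8146214099217 176.92950391644908 766.0
rim (312.2824401855469, 170.58111572265625) 61.04379653930664 ((312.3658142089844, 170.66619873046875), (120.4051284790039, 121.60238647460938), 161.5399932861328) [ 0.57445719 -0.08315259  0.0846    ]
stud [ 0.57422748 -0.08477528  0.098     ]
pointer [ 0.03732104 -0.02223249]
line px 212 az 0.6036140413534755 spread 0.14119633687401983
```

View pics/w1c.png

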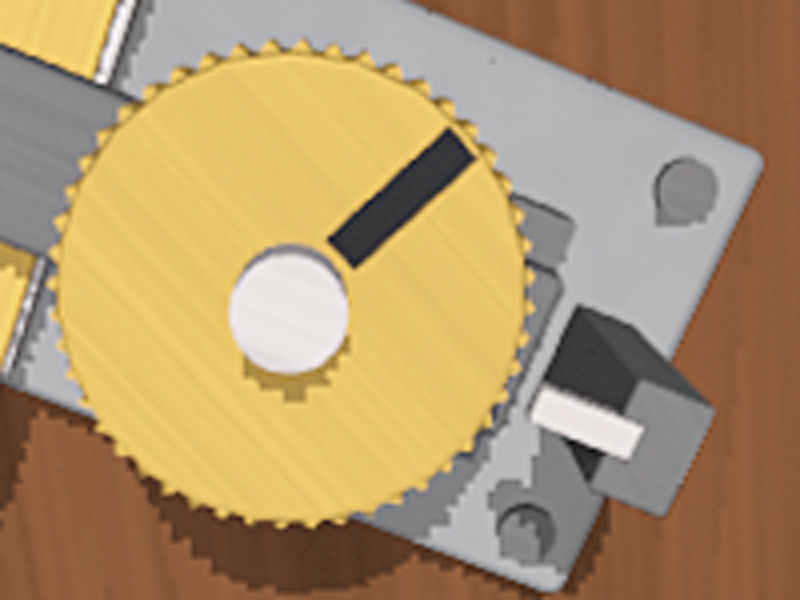

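The target is confirmed: all 38 mm rim knurls are visible, and the pointer tip at about (374,201.5) is 43 mm from the axis. The line azimuth is 0.60 and the pointer azimuth about -0.52, so the nut is at about 1.13 rad. Next I'll work out the approach to the rim at azimuth 0.7, outside it.

```bash
cat >> h.py <<'E'
C=np.array([.5748,-.0845])
def where(s=None):
    s=s or monitor.read_state(); d=s['tool_pos'][:2]-C; phi=np.arctan2(d[1],d[0])%(2*np.pi); f=s['wrist_force']
    M=R.from_rotvec(s['tcp_rot']).as_matrix()
    print("t %.2f z %.4f phi %.3f r %.4f | F tool"%(s['time'],s['tool_pos'][2],phi,np.hypot(*d)),(M.T@f).round(1),"yaz",round(np.arctan2(M[1,1],M[0,1]),3),"q0,q5",s['q'][[0,5]].round(2))
    return phi,np.hypot(*d)
def rows(tgt,grip=0):
    "tgt: list of (phi, r, z): tool y faces the axis; prints rows"
    s=monitor.read_state(); A=R.from_rotvec(s['tcp_rot']); M=A.as_matrix(); a0=np.arctan2(M[1,1],M[0,1])
    out=[]; phi0=where(s)[0]
    for ph,r,z in tgt:
        P=[C[0]+r*np.cos(ph),C[1]+r*np.sin(ph),z]
        sh=A.inv().apply(np.array(P)-s['tool_pos'])
        a=ph-np.pi  # yaw target kept in (-pi,2.1): continuous joint 6
        out.append([*np.round(sh,4).tolist(),round(a0-a,3),0,0,grip])
    print("["+", ".join(str(o) for o in out)+"]")
E
python3 - <<'E'
from h import *
p,_=cam("wrist"); c=(p,np.load("w1T.npy"))
d=plane(c,374.2,201.5,.091)[:2]-plane(c,311.8,176.9,.098)[:2]; print("pointer",np.hypot(*d),np.arctan2(d[1],d[0]))
rows([(.7,.085,.16),(.7,.08,.062),(.7,.06,.062)])
E
```

```text
pointer 0.043137444982834415 -0.5159720614262662
t 2.15 z 0.2012 phi 4.792 r 0.0404 | F tool [-0.2  0.2 -0.4] yaz -0.109 q0,q5 [-0.25 -0.14]
[[0.041, 0.0511, -0.1013, np.float64(2.332), 0, 0, 0], [0.139, 0.0477, -0.0978, np.float64(2.332), 0, 0, 0], [0.1391, 0.0339, -0.0833, np.float64(2.332), 0, 0, 0]]
```

{"name": "jog_arm", "arguments": {"rows": [[0.041, 0.051, -0.101, 0.3, 0, 0, 0], [0.041, 0.051, -0.101, 0.45, 0, 0, 0], [0.041, 0.051, -0.101, 0.6, 0, 0, 0], [0.041, 0.051, -0.101, 0.75, 0, 0, 0], [0.041, 0.051, -0.101, 0.9, 0, 0, 0], [0.041, 0.051, -0.101, 1.05, 0, 0, 0], [0.041, 0.051, -0.101, 1.2, 0, 0, 0], [0.041, 0.051, -0.101, 1.35, 0, 0, 0], [0.041, 0.051, -0.101, 1.5, 0, 0, 0], [0.041, 0.051, -0.101, 1.65, 0, 0, 0], [0.041, 0.051, -0.101, 1.8, 0, 0, 0], [0.041, 0.051, -0.101, 1.95, 0, 0, 0], [0.041, 0.051, -0.101, 2.1, 0, 0, 0], [0.041, 0.051, -0.101, 2.25, 0, 0, 0], [0.041, 0.051, -0.101, 2.332, 0, 0, 0], [0.041, 0.051, -0.101, 2.332, 0, 0, 0], [0.041, 0.051, -0.101, 2.332, 0, 0, 0], [0.09, 0.049, -0.1, 2.332, 0, 0, 0], [0.139, 0.048, -0.098, 2.332, 0, 0, 0], [0.139, 0.048, -0.098, 2.332, 0, 0, 0]]}}

```text
time: 4.15
tool_pos: [0.6289, -0.0313, 0.0545]
tcp_rot: [-1.694, 0.797, 1.722]
wrist_force: [-1.9, 0.7, -0.4]
width: -0.001
```

Run:
```python
from h import *
rows([(.7,r,.062) for r in (.062,.056,.054,.0525,.0515,.051,.051)])
```

```text
t 4.15 z 0.0545 phi 0.776 r 0.0759 | F tool [0.5 1.  1.8] yaz -2.438 q0,q5 [-0.09  2.35]
[[-0.0074, 0.0138, -0.0057, np.float64(0.003), 0, 0, 0], [-0.0073, 0.0198, -0.0057, np.float64(0.003), 0, 0, 0], [-0.0073, 0.0218, -0.0056, np.float64(0.003), 0, 0, 0], [-0.0073, 0.0233, -0.0056, np.float64(0.003), 0, 0, 0], [-0.0073, 0.0243, -0.0056, np.float64(0.003), 0, 0, 0], [-0.0073, 0.0248, -0.0056, np.float64(0.003), 0, 0, 0], [-0.0073, 0.0248, -0.0056, np.float64(0.003), 0, 0, 0]]
```

{"name": "jog_arm", "arguments": {"rows": [[-0.007, 0.01, -0.006, 0, 0, 0, 0], [-0.007, 0.014, -0.006, 0, 0, 0, 0], [-0.007, 0.018, -0.006, 0, 0, 0, 0], [-0.007, 0.02, -0.006, 0, 0, 0, 0], [-0.007, 0.022, -0.006, 0, 0, 0, 0], [-0.007, 0.023, -0.006, 0, 0, 0, 0], [-0.007, 0.024, -0.006, 0, 0, 0, 0], [-0.007, 0.025, -0.006, 0, 0, 0, 0], [-0.007, 0.025, -0.006, 0, 0, 0, 0]]}}

```text
time: 5.05
tool_pos: [0.6153, -0.0512, 0.0624]
tcp_rot: [-1.695, 0.795, 1.718]
wrist_force: [3.2, 4.0, 1.4]
width: -0.001
```

Run:
```python
from h import *
where()
```

```text
t 5.05 z 0.0624 phi 0.687 r 0.0525 | F tool [-1.4 -5.   1. ] yaz -2.439 q0,q5 [-0.12  2.32]
```

Contact was felt at r of about 52.5 mm with some 5 N, and the stiffness is about 3.5 N/mm. I'll press further and start the first sweep.

```bash
sed -i 's/round(a0-a,3)/float(round(a0-a,3))/' h.py
cat >> h.py <<'E'
def sweep(ph0,ph1,r,z0,n,pre=2):
    t=[(ph0,r,z0)]*pre+[(p,r,z0+.0005*(p-ph0)) for p in np.linspace(ph0,ph1,n+1)[1:]]
    rows(t)
E
python3 - <<'E'
from h import *
sweep(.687,.687+12*.13,.0485,.0625,12)
E
```

```text
t 5.05 z 0.0624 phi 0.687 r 0.0525 | F tool [-1.4 -5.   1. ] yaz -2.439 q0,q5 [-0.12  2.32]
[[-0.0001, 0.004, 0.0, 0.016, 0, 0, 0], [-0.0001, 0.004, 0.0, 0.016, 0, 0, 0], [-0.0001, 0.0043, 0.0063, -0.114, 0, 0, 0], [-0.0001, 0.0054, 0.0125, -0.244, 0, 0, 0], [-0.0, 0.0073, 0.0185, -0.374, 0, 0, 0], [-0.0, 0.01, 0.0242, -0.504, 0, 0, 0], [-0.0, 0.0134, 0.0296, -0.634, 0, 0, 0], [0.0, 0.0174, 0.0344, -0.764, 0, 0, 0], [0.0, 0.0221, 0.0386, -0.894, 0, 0, 0], [0.0, 0.0272, 0.0423, -1.024, 0, 0, 0], [0.0001, 0.0328, 0.0452, -1.154, 0, 0, 0], [0.0001, 0.0387, 0.0473, -1.284, 0, 0, 0], [0.0001, 0.0449, 0.0487, -1.414, 0, 0, 0], [0.0001, 0.0512, 0.0493, -1.544, 0, 0, 0]]
```

{"name": "jog_arm", "arguments": {"rows": [[0, 0.004, 0, 0.016, 0, 0, 0], [0, 0.004, 0, 0.016, 0, 0, 0], [0, 0.0043, 0.0063, -0.114, 0, 0, 0], [0, 0.0054, 0.0125, -0.244, 0, 0, 0], [0, 0.0073, 0.0185, -0.374, 0, 0, 0], [0, 0.01, 0.0242, -0.504, 0, 0, 0], [0, 0.0134, 0.0296, -0.634, 0, 0, 0], [0, 0.0174, 0.0344, -0.764, 0, 0, 0], [0, 0.0221, 0.0386, -0.894, 0, 0, 0], [0, 0.0272, 0.0423, -1.024, 0, 0, 0], [0, 0.0328, 0.0452, -1.154, 0, 0, 0], [0, 0.0387, 0.0473, -1.284, 0, 0, 0], [0, 0.0449, 0.0487, -1.414, 0, 0, 0], [0, 0.0512, 0.0493, -1.544, 0, 0, 0]]}}

```text
time: 6.45
tool_pos: [0.5435, -0.0448, 0.0634]
tcp_rot: [1.818, 0.658, -1.843]
wrist_force: [-2.2, 6.7, 3.7]
width: -0.004
```

```bash
cat > look.py <<'E'
from h import *
import sys
n=sys.argv[1]; ztop=float(sys.argv[2])
where(); im=imaging.read_camera("top"); cv2.imwrite(f"pics/{n}.png",im)
c=cam("top")
big=cv2.resize(im,None,fx=6,fy=6,interpolation=2)
b=big[int(192*6):int(272*6),int(325*6):int(405*6)]; cv2.imwrite(f"pics/{n}c.png",b)
E
python3 look.py t1 .086
python3 - <<'E'
from h import *
phi,_=where(); sweep(phi,phi+.13*12,.0485,.0635,12,pre=1)
E
```

```text
t 6.45 z 0.0634 phi 2.238 r 0.0506 | F tool [-3.6 -6.7 -2.5] yaz -0.889 q0,q5 [-0.13  0.76]
t 6.50 z 0.0632 phi 2.261 r 0.0506 | F tool [-3.2 -5.7 -2.2] yaz -0.884 q0,q5 [-0.13  0.75]
t 6.50 z 0.0632 phi 2.261 r 0.0506 | F tool [-3.2 -5.7 -2.2] yaz -0.884 q0,q5 [-0.13  0.75]
[[-0.0003, 0.0021, -0.0, -0.003, 0, 0, 0], [-0.0003, 0.0025, 0.0063, -0.133, 0, 0, 0], [-0.0004, 0.0037, 0.0125, -0.263, 0, 0, 0], [-0.0004, 0.0058, 0.0184, -0.393, 0, 0, 0], [-0.0004, 0.0085, 0.0241, -0.523, 0, 0, 0], [-0.0005, 0.012, 0.0293, -0.653, 0, 0, 0], [-0.0006, 0.0162, 0.0341, -0.783, 0, 0, 0], [-0.0006, 0.0209, 0.0382, -0.913, 0, 0, 0], [-0.0007, 0.0261, 0.0418, -1.043, 0, 0, 0], [-0.0008, 0.0318, 0.0446, -1.173, 0, 0, 0], [-0.001, 0.0377, 0.0466, -1.303, 0, 0, 0], [-0.0011, 0.0439, 0.0479, -1.433, 0, 0, 0], [-0.0012, 0.0502, 0.0484, -1.563, 0, 0, 0]]
```

View pics/t1c.png

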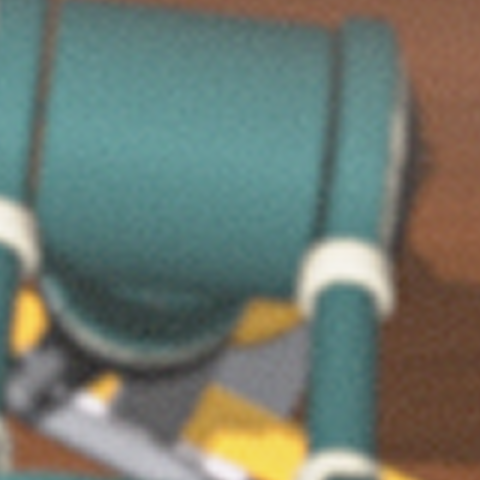

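The arm hides the nut from the top camera (the crop shows only the forearm), so I'll measure with the wrist camera in contact.

```bash
cat > wl.py <<'E'
from h import *
import sys
def wl(n,ztop,psi=-.516):
    s=monitor.read_state(); im=imaging.read_camera("wrist"); cv2.imwrite(f"pics/{n}.png",im); c=cam("wrist",s)
    g=np.stack(np.meshgrid(np.linspace(-.042,.048,540),np.linspace(-.045,.045,540)[::-1]),-1)  # rectified plan: right=+x, up=+y
    p,T=c; X=np.concatenate([g+C,np.full(g.shape[:2]+(1,),ztop)],-1)-T[:3,3]; X=X@T[:3,:3]
    mu=(p['fx']*X[...,0]/X[...,2]+p['cx']).astype(np.float32); mv=(p['fy']*X[...,1]/X[...,2]+p['cy']).astype(np.float32)
    rc=cv2.remap(im,mu,mv,cv2.INTER_LINEAR); cv2.imwrite(f"pics/{n}r.png",rc)
    r=np.hypot(g[...,0],g[...,1]); a=np.arctan2(g[...,1],g[...,0])
    k=(r>.016)&(r<.033)&(rc.max(2)<75)
    k=cv2.morphologyEx(k.astype(np.uint8),cv2.MORPH_OPEN,np.ones((9,9)))
    nl,lab,st,ce=cv2.connectedComponentsWithStats(k)
    for i in range(1,nl):
        if st[i,4]>800:
            y,x=np.where(lab==i); q=g[y,x]; m=q.mean(0); w,V=np.linalg.eigh(np.cov((q-m).T)); v=V[:,1]*np.sign(V[:,1]@m); az=np.arctan2(v[1],v[0])
            print("dark",st[i,4],"len %.1f wid %.1f mm"%tuple(np.sqrt(12*w[::-1])*1e3),"az %.3f posaz %.3f"%(az,np.arctan2(m[1],m[0])),"past pointer %.3f"%((az-psi)%(2*np.pi)))
    return im,c
if __name__=="__main__": wl(sys.argv[1],float(sys.argv[2]))
E
python3 wl.py w2 .0856
```

```text
dark 4188 len 16.9 wid 6.9 mm az 2.177 posaz 2.260 past pointer 2.693
dark 22566 len 39.9 wid 15.7 mm az -1.323 posaz -2.866 past pointer 5.476
```

{"name": "jog_arm", "arguments": {"rows": [[0, 0.0035, 0, -0.003, 0, 0, 0], [0, 0.004, 0.0063, -0.133, 0, 0, 0], [0, 0.0052, 0.0125, -0.263, 0, 0, 0], [0, 0.0073, 0.0184, -0.393, 0, 0, 0], [0, 0.01, 0.0241, -0.523, 0, 0, 0], [0, 0.0135, 0.0293, -0.653, 0, 0, 0], [0, 0.0175, 0.0341, -0.783, 0, 0, 0], [0, 0.022, 0.0382, -0.913, 0, 0, 0], [0, 0.027, 0.0418, -1.043, 0, 0, 0], [0, 0.0325, 0.0446, -1.173, 0, 0, 0], [0, 0.0385, 0.0466, -1.303, 0, 0, 0], [0, 0.0445, 0.0479, -1.433, 0, 0, 0], [0, 0.0505, 0.0484, -1.563, 0, 0, 0]]}}

```text
time: 7.85
tool_pos: [0.5342, -0.1151, 0.0618]
tcp_rot: [0.695, 1.478, -0.705]
wrist_force: [-3.8, 0.2, 0.2]
width: -0.004
```

```bash
python3 wl.py w3 .0866; python3 -c "
from h import *
where()"
```

```text
dark 3718 len 17.0 wid 6.1 mm az 2.910 posaz 2.959 past pointer 3.426
dark 27660 len 48.7 wid 17.1 mm az 0.210 posaz -1.343 past pointer 0.726
t 7.90 z 0.0619 phi 3.807 r 0.0507 | F tool [ 0.8 -3.8 -2.1] yaz 0.682 q0,q5 [-0.26 -0.94]
```

View pics/w3.png

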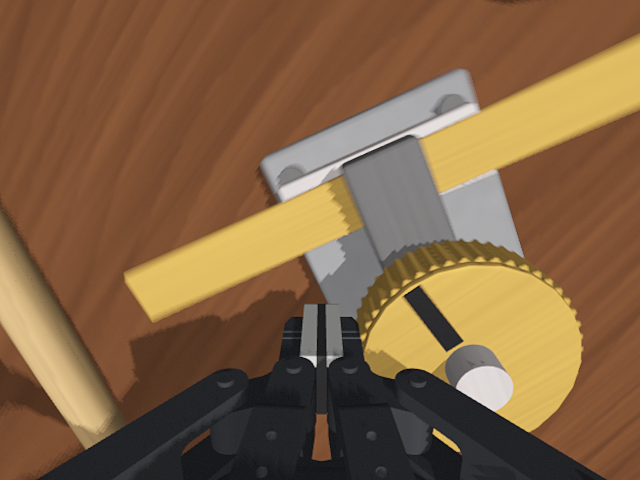

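The wrist view shows the line (405–460, 290–345), the fingers touching the rim at left, and the strip in place. The nut is now at 3.43. The first half of the sweep stuck, and the second half slipped because of low force. The contact radii give a corrected axis of (0.5761, -0.0847) and a contact radius of 51.6 mm, so I'll press harder.

```bash
sed -i 's/^C=.*/C=np.array([.5761,-.0847])/' h.py
python3 - <<'E'
from h import *
phi,_=where(); sweep(phi,phi+.13*9,.0465,.064,9)
E
```

```text
t 7.90 z 0.0619 phi 3.788 r 0.0516 | F tool [ 0.8 -3.8 -2.1] yaz 0.682 q0,q5 [-0.26 -0.94]
t 7.90 z 0.0619 phi 3.788 r 0.0516 | F tool [ 0.8 -3.8 -2.1] yaz 0.682 q0,q5 [-0.26 -0.94]
[[-0.0022, 0.0051, 0.0001, 0.035, 0, 0, 0], [-0.0022, 0.0051, 0.0001, 0.035, 0, 0, 0], [-0.0023, 0.0053, 0.0062, -0.095, 0, 0, 0], [-0.0025, 0.0062, 0.0121, -0.225, 0, 0, 0], [-0.0027, 0.0079, 0.0179, -0.355, 0, 0, 0], [-0.0029, 0.0104, 0.0234, -0.485, 0, 0, 0], [-0.003, 0.0136, 0.0286, -0.615, 0, 0, 0], [-0.0032, 0.0174, 0.0333, -0.745, 0, 0, 0], [-0.0034, 0.0217, 0.0374, -0.875, 0, 0, 0], [-0.0036, 0.0266, 0.041, -1.005, 0, 0, 0], [-0.0038, 0.0319, 0.0439, -1.135, 0, 0, 0]]
```

{"name": "jog_arm", "arguments": {"rows": [[-0.002, 0.0051, 0, 0.03, 0, 0, 0], [-0.002, 0.0051, 0, 0.03, 0, 0, 0], [-0.002, 0.0053, 0.0062, -0.095, 0, 0, 0], [-0.0025, 0.0062, 0.0121, -0.225, 0, 0, 0], [-0.0025, 0.0079, 0.0179, -0.355, 0, 0, 0], [-0.003, 0.0104, 0.0234, -0.485, 0, 0, 0], [-0.003, 0.0136, 0.0286, -0.615, 0, 0, 0], [-0.003, 0.0174, 0.0333, -0.745, 0, 0, 0], [-0.0035, 0.0217, 0.0374, -0.875, 0, 0, 0], [-0.0035, 0.0266, 0.041, -1.005, 0, 0, 0], [-0.004, 0.0319, 0.0439, -1.135, 0, 0, 0]]}}

```text
time: 9.0
tool_pos: [0.5861, -0.1349, 0.0627]
tcp_rot: [-0.198, 1.586, 0.195]
wrist_force: [1.8, -17.0, -11.8]
width: -0.001
```

```bash
python3 wl.py w4 .0871; python3 -c "
from h import *
phi,_=where()
rows([(phi,.062,.064),(phi-.02,.072,.064)]+[(p,.072,.064) for p in np.linspace(phi,.62,33)[1:]])"
```

```text
dark 30951 len 50.7 wid 19.3 mm az -1.760 posaz -0.201 past pointer 5.039
dark 3858 len 16.8 wid 6.3 mm az -2.259 posaz -2.308 past pointer 4.540
t 9.05 z 0.0630 phi 4.938 r 0.0511 | F tool [ 11.4 -14.9  -1. ] yaz 1.825 q0,q5 [-0.26 -2.08]
t 9.05 z 0.0630 phi 4.938 r 0.0511 | F tool [ 11.4 -14.9  -1. ] yaz 1.825 q0,q5 [-0.26 -2.08]
[[-0.0011, -0.0109, -0.0003, 0.029, 0, 0, 0], [-0.001, -0.0208, -0.0021, 0.049, 0, 0, 0], [-0.0008, -0.0199, -0.0103, 0.164, 0, 0, 0], [-0.0006, -0.0177, -0.0197, 0.299, 0, 0, 0], [-0.0004, -0.0142, -0.0288, 0.434, 0, 0, 0], [-0.0002, -0.0095, -0.0373, 0.569, 0, 0, 0], [-0.0001, -0.0038, -0.0451, 0.704, 0, 0, 0], [0.0001, 0.003, -0.0521, 0.839, 0, 0, 0], [0.0002, 0.0106, -0.0581, 0.974, 0, 0, 0], [0.0003, 0.019, -0.063, 1.109, 0, 0, 0], [0.0004, 0.028, -0.0667, 1.244, 0, 0, 0], [0.0005, 0.0374, -0.0692, 1.379, 0, 0, 0], [0.0005, 0.047, -0.0704, 1.513, 0, 0, 0], [0.0005, 0.0567, -0.0703, 1.648, 0, 0, 0], [0.0005, 0.0663, -0.0689, 1.783, 0, 0, 0], [0.0005, 0.0756, -0.0662, 1.918, 0, 0, 0], [0.0004, 0.0845, -0.0623, 2.053, 0, 0, 0], [0.0003, 0.0928, -0.0572, 2.188, 0, 0, 0], [0.0002, 0.1003, -0.0511, 2.323, 0, 0, 0], [0.0, 0.1069, -0.044, 2.458, 0, 0, 0], [-0.0001, 0.1125, -0.0361, 2.593, 0, 0, 0], [-0.0003, 0.117, -0.0275, 2.728, 0, 0, 0], [-0.0005, 0.1203, -0.0183, 2.863, 0, 0, 0], [-0.0007, 0.1224, -0.0088, 2.998, 0, 0, 0], [-0.0009, 0.1231, 0.0008, 3.133, 0, 0, 0], [-0.0011, 0.1225, 0.0105, 3.268, 0, 0, 0], [-0.0013, 0.1207, 0.02, 3.403, 0, 0, 0], [-0.0015, 0.1175, 0.0292, 3.537, 0, 0, 0], [-0.0017, 0.1132, 0.0379, 3.672, 0, 0, 0], [-0.0019, 0.1077, 0.0459, 3.807, 0, 0, 0], [-0.0021, 0.1012, 0.0531, 3.942, 0, 0, 0], [-0.0022, 0.0938, 0.0594, 4.077, 0, 0, 0], [-0.0023, 0.0856, 0.0646, 4.212, 0, 0, 0], [-0.0024, 0.0768, 0.0687, 4.347, 0, 0, 0]]
```

Nut at 4.54, and it stuck well at about 15 N. Now I'll back off and go round clear of the rim.

{"name": "jog_arm", "arguments": {"rows": [[0, -0.011, 0, 0.03, 0, 0, 0], [0, -0.021, -0.002, 0.05, 0, 0, 0], [0, -0.02, -0.01, 0.164, 0, 0, 0], [0, -0.018, -0.02, 0.3, 0, 0, 0], [0, -0.014, -0.029, 0.434, 0, 0, 0], [0, -0.0095, -0.037, 0.57, 0, 0, 0], [0, -0.004, -0.045, 0.704, 0, 0, 0], [0, 0.003, -0.052, 0.84, 0, 0, 0], [0, 0.0105, -0.058, 0.974, 0, 0, 0], [0, 0.019, -0.063, 1.11, 0, 0, 0], [0, 0.028, -0.067, 1.244, 0, 0, 0], [0, 0.037, -0.069, 1.38, 0, 0, 0], [0, 0.047, -0.0705, 1.513, 0, 0, 0], [0, 0.0565, -0.0705, 1.648, 0, 0, 0], [0, 0.066, -0.069, 1.783, 0, 0, 0], [0, 0.0755, -0.066, 1.918, 0, 0, 0], [0, 0.0845, -0.062, 2.053, 0, 0, 0], [0, 0.093, -0.057, 2.188, 0, 0, 0], [0, 0.1, -0.051, 2.323, 0, 0, 0], [0, 0.107, -0.044, 2.458, 0, 0, 0]]}}

```text
time: 11.05
tool_pos: [0.5183, -0.0416, 0.0645]
tcp_rot: [1.646, 0.841, -1.684]
wrist_force: [-0.1, -0.7, -0.1]
width: -0.0
```

```bash
python3 wl.py w5 .0867; python3 -c "
from h import *
phi,_=where()
rows([(p,.070,.064) for p in np.linspace(phi,.62,16)[1:]]+[(.62,.07,.064)]+[(.62,r,.064) for r in (.062,.056,.052)])"
```

```text
dark 9157 len 32.8 wid 13.3 mm az 2.180 posaz -2.653 past pointer 2.696
t 11.10 z 0.0647 phi 2.483 r 0.0719 | F tool [ 0.4  0.1 -0.3] yaz -0.645 q0,q5 [-0.12  0.53]
t 11.10 z 0.0647 phi 2.483 r 0.0719 | F tool [ 0.4  0.1 -0.3] yaz -0.645 q0,q5 [-0.12  0.53]
[[0.0005, 0.0026, -0.0086, 0.138, 0, 0, 0], [0.0004, 0.0043, -0.0172, 0.262, 0, 0, 0], [0.0002, 0.0071, -0.0254, 0.386, 0, 0, 0], [0.0001, 0.0108, -0.0332, 0.51, 0, 0, 0], [-0.0001, 0.0155, -0.0405, 0.635, 0, 0, 0], [-0.0003, 0.0211, -0.0472, 0.759, 0, 0, 0], [-0.0004, 0.0274, -0.0531, 0.883, 0, 0, 0], [-0.0006, 0.0345, -0.0582, 1.007, 0, 0, 0], [-0.0008, 0.0421, -0.0624, 1.131, 0, 0, 0], [-0.0009, 0.0502, -0.0656, 1.255, 0, 0, 0], [-0.0011, 0.0586, -0.0677, 1.38, 0, 0, 0], [-0.0012, 0.0672, -0.0689, 1.504, 0, 0, 0], [-0.0013, 0.0759, -0.0689, 1.628, 0, 0, 0], [-0.0014, 0.0845, -0.0679, 1.752, 0, 0, 0], [-0.0015, 0.0929, -0.0658, 1.876, 0, 0, 0], [-0.0015, 0.0929, -0.0658, 1.876, 0, 0, 0], [-0.0014, 0.0905, -0.0581, 1.876, 0, 0, 0], [-0.0013, 0.0887, -0.0524, 1.876, 0, 0, 0], [-0.0012, 0.0875, -0.0486, 1.876, 0, 0, 0]]
```

{"name": "jog_arm", "arguments": {"rows": [[0, 0.0026, -0.0085, 0.138, 0, 0, 0], [0, 0.0043, -0.017, 0.262, 0, 0, 0], [0, 0.007, -0.0255, 0.386, 0, 0, 0], [0, 0.011, -0.033, 0.51, 0, 0, 0], [0, 0.0155, -0.0405, 0.635, 0, 0, 0], [0, 0.021, -0.047, 0.759, 0, 0, 0], [0, 0.0275, -0.053, 0.883, 0, 0, 0], [0, 0.0345, -0.058, 1.007, 0, 0, 0], [0, 0.042, -0.0625, 1.131, 0, 0, 0], [-0.001, 0.05, -0.0655, 1.255, 0, 0, 0], [-0.001, 0.0585, -0.068, 1.38, 0, 0, 0], [-0.001, 0.067, -0.069, 1.504, 0, 0, 0], [-0.001, 0.076, -0.069, 1.628, 0, 0, 0], [-0.001, 0.0845, -0.068, 1.752, 0, 0, 0], [-0.001, 0.093, -0.066, 1.876, 0, 0, 0], [-0.001, 0.093, -0.066, 1.876, 0, 0, 0], [-0.001, 0.0905, -0.058, 1.876, 0, 0, 0], [-0.001, 0.0885, -0.0525, 1.876, 0, 0, 0], [-0.001, 0.0875, -0.0485, 1.876, 0, 0, 0], [-0.001, 0.0875, -0.0485, 1.876, 0, 0, 0]]}}

```text
time: 13.1
tool_pos: [0.6178, -0.0543, 0.0639]
tcp_rot: [-1.638, 0.861, 1.668]
wrist_force: [1.5, 1.9, -0.3]
width: 0.003
```

```bash
python3 wl.py w6 .0867; python3 -c "
from h import *
phi,_=where()
sweep(phi,phi+.13*16,.0465,.0645,16)"
```

```text
dark 23909 len 41.3 wid 16.1 mm az -2.943 posaz 1.789 past pointer 3.856
dark 4094 len 16.8 wid 6.7 mm az -2.226 posaz -2.300 past pointer 4.573
t 13.15 z 0.0640 phi 0.627 r 0.0517 | F tool [-0.4 -1.3  0.9] yaz -2.521 q0,q5 [-0.12  2.4 ]
t 13.15 z 0.0640 phi 0.627 r 0.0517 | F tool [-0.4 -1.3  0.9] yaz -2.521 q0,q5 [-0.12  2.4 ]
[[-0.0004, 0.0052, -0.0, -0.006, 0, 0, 0], [-0.0004, 0.0052, -0.0, -0.006, 0, 0, 0], [-0.0004, 0.0056, 0.006, -0.136, 0, 0, 0], [-0.0004, 0.0068, 0.0119, -0.266, 0, 0, 0], [-0.0004, 0.0088, 0.0176, -0.396, 0, 0, 0], [-0.0004, 0.0115, 0.023, -0.526, 0, 0, 0], [-0.0003, 0.0148, 0.0281, -0.656, 0, 0, 0], [-0.0003, 0.0188, 0.0326, -0.786, 0, 0, 0], [-0.0003, 0.0234, 0.0366, -0.916, 0, 0, 0], [-0.0002, 0.0284, 0.0399, -1.046, 0, 0, 0], [-0.0001, 0.0338, 0.0426, -1.176, 0, 0, 0], [-0.0001, 0.0395, 0.0446, -1.306, 0, 0, 0], [-0.0, 0.0454, 0.0458, -1.436, 0, 0, 0], [0.0, 0.0515, 0.0462, -1.566, 0, 0, 0], [0.0, 0.0575, 0.0458, -1.696, 0, 0, 0], [0.0001, 0.0634, 0.0447, -1.826, 0, 0, 0], [0.0001, 0.0692, 0.0428, -1.956, 0, 0, 0], [0.0001, 0.0746, 0.0401, -2.086, 0, 0, 0]]
```

{"name": "jog_arm", "arguments": {"rows": [[0, 0.005, 0, 0, 0, 0, 0], [0, 0.005, 0, 0, 0, 0, 0], [0, 0.0056, 0.006, -0.136, 0, 0, 0], [0, 0.0068, 0.012, -0.266, 0, 0, 0], [0, 0.0088, 0.0176, -0.396, 0, 0, 0], [0, 0.0115, 0.023, -0.526, 0, 0, 0], [0, 0.0148, 0.028, -0.656, 0, 0, 0], [0, 0.0188, 0.0326, -0.786, 0, 0, 0], [0, 0.0234, 0.0366, -0.916, 0, 0, 0], [0, 0.0284, 0.04, -1.046, 0, 0, 0], [0, 0.0338, 0.0426, -1.176, 0, 0, 0], [0, 0.0395, 0.0446, -1.306, 0, 0, 0], [0, 0.0454, 0.0458, -1.436, 0, 0, 0], [0, 0.0515, 0.0462, -1.566, 0, 0, 0], [0, 0.0575, 0.0458, -1.696, 0, 0, 0], [0, 0.0634, 0.0447, -1.826, 0, 0, 0], [0, 0.0692, 0.0428, -1.956, 0, 0, 0], [0, 0.0746, 0.04, -2.086, 0, 0, 0]]}}

```text
time: 14.95
tool_pos: [0.5296, -0.0627, 0.0654]
tcp_rot: [1.501, 0.992, -1.543]
wrist_force: [-10.9, 8.4, 9.9]
width: -0.005
```

```bash
python3 wl.py w7 .0877; python3 -c "
from h import *
phi,_=where()
sweep(phi,phi+.13*17,.0465,.0655,17)"
```

```text
dark 24092 len 42.1 wid 16.1 mm az -0.892 posaz -2.428 past pointer 5.907
dark 4171 len 16.9 wid 6.8 mm az -0.167 posaz -0.236 past pointer 0.349
t 15.00 z 0.0653 phi 2.719 r 0.0515 | F tool [-10.1 -14.5  -1.6] yaz -0.424 q0,q5 [-0.16  0.26]
t 15.00 z 0.0653 phi 2.719 r 0.0515 | F tool [-10.1 -14.5  -1.6] yaz -0.424 q0,q5 [-0.16  0.26]
[[-0.0003, 0.005, 0.0, -0.001, 0, 0, 0], [-0.0003, 0.005, 0.0, -0.001, 0, 0, 0], [-0.0003, 0.0054, 0.006, -0.131, 0, 0, 0], [-0.0004, 0.0065, 0.012, -0.261, 0, 0, 0], [-0.0004, 0.0085, 0.0177, -0.391, 0, 0, 0], [-0.0005, 0.0111, 0.0231, -0.521, 0, 0, 0], [-0.0006, 0.0145, 0.0281, -0.651, 0, 0, 0], [-0.0007, 0.0184, 0.0327, -0.781, 0, 0, 0], [-0.0008, 0.0229, 0.0367, -0.911, 0, 0, 0], [-0.001, 0.0279, 0.0401, -1.041, 0, 0, 0], [-0.0012, 0.0333, 0.0428, -1.171, 0, 0, 0], [-0.0014, 0.039, 0.0448, -1.301, 0, 0, 0], [-0.0016, 0.0449, 0.046, -1.431, 0, 0, 0], [-0.0018, 0.051, 0.0465, -1.561, 0, 0, 0], [-0.002, 0.057, 0.0462, -1.691, 0, 0, 0], [-0.0023, 0.0629, 0.0451, -1.821, 0, 0, 0], [-0.0025, 0.0687, 0.0432, -1.951, 0, 0, 0], [-0.0027, 0.0741, 0.0406, -2.081, 0, 0, 0], [-0.003, 0.0792, 0.0373, -2.211, 0, 0, 0]]
```

Nut at 6.63 (first pass of the pointer done). Continuing the sweep.

{"name": "jog_arm", "arguments": {"rows": [[0, 0.005, 0, 0, 0, 0, 0], [0, 0.0054, 0.006, -0.131, 0, 0, 0], [0, 0.0065, 0.012, -0.261, 0, 0, 0], [0, 0.0085, 0.0177, -0.391, 0, 0, 0], [0, 0.0111, 0.023, -0.521, 0, 0, 0], [-0.001, 0.0145, 0.028, -0.651, 0, 0, 0], [-0.001, 0.0184, 0.0327, -0.781, 0, 0, 0], [-0.001, 0.0229, 0.0367, -0.911, 0, 0, 0], [-0.001, 0.0279, 0.04, -1.041, 0, 0, 0], [-0.001, 0.0333, 0.0428, -1.171, 0, 0, 0], [-0.0015, 0.039, 0.0448, -1.301, 0, 0, 0], [-0.0015, 0.045, 0.046, -1.431, 0, 0, 0], [-0.002, 0.051, 0.0465, -1.561, 0, 0, 0], [-0.002, 0.057, 0.0462, -1.691, 0, 0, 0], [-0.002, 0.063, 0.045, -1.821, 0, 0, 0], [-0.0025, 0.0687, 0.0432, -1.951, 0, 0, 0], [-0.0025, 0.0741, 0.0406, -2.081, 0, 0, 0], [-0.003, 0.0792, 0.0373, -2.211, 0, 0, 0]]}}

```text
time: 16.8
tool_pos: [0.5853, -0.1351, 0.0659]
tcp_rot: [-0.18, 1.595, 0.174]
wrist_force: [1.0, -13.8, -6.3]
width: -0.006
```

```bash
python3 wl.py w8 .0887; python3 -c "
from h import *
phi,_=where()
rows([(phi,.062,.066),(phi-.02,.072,.066)]+[(p,.072,.066) for p in np.linspace(phi,.62,33)[1:19]])"
```

```text
dark 4091 len 16.9 wid 6.7 mm az 1.990 posaz 2.069 past pointer 2.506
dark 29355 len 48.7 wid 18.3 mm az -1.776 posaz -0.211 past pointer 5.023
t 16.85 z 0.0661 phi 4.919 r 0.0512 | F tool [  8.1 -13.7  -0.6] yaz 1.8 q0,q5 [-0.26 -2.05]
t 16.85 z 0.0661 phi 4.919 r 0.0512 | F tool [  8.1 -13.7  -0.6] yaz 1.8 q0,q5 [-0.26 -2.05]
[[0.0001, -0.0108, -0.0002, 0.023, 0, 0, 0], [0.0001, -0.0208, -0.0019, 0.043, 0, 0, 0], [0.0004, -0.0199, -0.0101, 0.157, 0, 0, 0], [0.0007, -0.0178, -0.0195, 0.292, 0, 0, 0], [0.0009, -0.0144, -0.0286, 0.426, 0, 0, 0], [0.0012, -0.0098, -0.0371, 0.56, 0, 0, 0], [0.0014, -0.0041, -0.0449, 0.695, 0, 0, 0], [0.0016, 0.0025, -0.0519, 0.829, 0, 0, 0], [0.0018, 0.0101, -0.0579, 0.963, 0, 0, 0], [0.0019, 0.0184, -0.0629, 1.098, 0, 0, 0], [0.002, 0.0273, -0.0667, 1.232, 0, 0, 0], [0.0021, 0.0366, -0.0693, 1.366, 0, 0, 0], [0.0021, 0.0461, -0.0706, 1.501, 0, 0, 0], [0.0021, 0.0558, -0.0706, 1.635, 0, 0, 0], [0.0021, 0.0654, -0.0694, 1.769, 0, 0, 0], [0.002, 0.0747, -0.0668, 1.904, 0, 0, 0], [0.0019, 0.0836, -0.0631, 2.038, 0, 0, 0], [0.0018, 0.0919, -0.0581, 2.172, 0, 0, 0], [0.0016, 0.0995, -0.0522, 2.307, 0, 0, 0], [0.0014, 0.1062, -0.0452, 2.441, 0, 0, 0]]
```

Nut at 8.79, so 3.78 rad remain. Going back round.

{"name": "jog_arm", "arguments": {"rows": [[0, -0.011, 0, 0.023, 0, 0, 0], [0, -0.021, -0.002, 0.043, 0, 0, 0], [0, -0.02, -0.01, 0.157, 0, 0, 0], [0, -0.018, -0.0195, 0.292, 0, 0, 0], [0, -0.0145, -0.0286, 0.426, 0, 0, 0], [0.001, -0.01, -0.037, 0.56, 0, 0, 0], [0.001, -0.004, -0.045, 0.695, 0, 0, 0], [0.001, 0.0025, -0.052, 0.829, 0, 0, 0], [0.001, 0.01, -0.058, 0.963, 0, 0, 0], [0.001, 0.0184, -0.063, 1.098, 0, 0, 0], [0.001, 0.0273, -0.0667, 1.232, 0, 0, 0], [0.001, 0.0366, -0.0693, 1.366, 0, 0, 0], [0.001, 0.046, -0.0706, 1.501, 0, 0, 0], [0.001, 0.056, -0.0706, 1.635, 0, 0, 0], [0.001, 0.0654, -0.0694, 1.769, 0, 0, 0], [0.001, 0.0747, -0.0668, 1.904, 0, 0, 0], [0.001, 0.0836, -0.063, 2.038, 0, 0, 0], [0.001, 0.092, -0.058, 2.172, 0, 0, 0], [0.001, 0.0995, -0.052, 2.307, 0, 0, 0], [0.001, 0.106, -0.045, 2.441, 0, 0, 0]]}}

```text
time: 18.85
tool_pos: [0.5186, -0.0415, 0.0667]
tcp_rot: [1.643, 0.837, -1.696]
wrist_force: [-0.5, -0.0, 0.4]
width: 0.004
```

```bash
python3 -c "
from h import *
phi,_=where()
rows([(p,.070,.067) for p in np.linspace(phi,.62,16)[1:]]+[(.62,.07,.067)]+[(.62,r,.067) for r in (.062,.056,.052)])"
```

```text
t 18.85 z 0.0667 phi 2.497 r 0.0719 | F tool [-0.4 -0.4  0.3] yaz -0.647 q0,q5 [-0.12  0.53]
t 18.85 z 0.0667 phi 2.497 r 0.0719 | F tool [-0.4 -0.4  0.3] yaz -0.647 q0,q5 [-0.12  0.53]
[[-0.0006, 0.0024, -0.0087, 0.122, 0, 0, 0], [-0.0008, 0.004, -0.0173, 0.247, 0, 0, 0], [-0.001, 0.0067, -0.0257, 0.373, 0, 0, 0], [-0.0013, 0.0104, -0.0336, 0.498, 0, 0, 0], [-0.0015, 0.015, -0.041, 0.623, 0, 0, 0], [-0.0018, 0.0206, -0.0478, 0.748, 0, 0, 0], [-0.0021, 0.0269, -0.0538, 0.873, 0, 0, 0], [-0.0023, 0.034, -0.059, 0.998, 0, 0, 0], [-0.0025, 0.0416, -0.0633, 1.123, 0, 0, 0], [-0.0028, 0.0497, -0.0666, 1.249, 0, 0, 0], [-0.003, 0.0582, -0.0688, 1.374, 0, 0, 0], [-0.0032, 0.0669, -0.07, 1.499, 0, 0, 0], [-0.0033, 0.0756, -0.0701, 1.624, 0, 0, 0], [-0.0035, 0.0843, -0.069, 1.749, 0, 0, 0], [-0.0036, 0.0928, -0.0669, 1.874, 0, 0, 0], [-0.0036, 0.0928, -0.0669, 1.874, 0, 0, 0], [-0.0034, 0.0904, -0.0593, 1.874, 0, 0, 0], [-0.0032, 0.0886, -0.0536, 1.874, 0, 0, 0], [-0.0031, 0.0874, -0.0498, 1.874, 0, 0, 0]]
```

{"name": "jog_arm", "arguments": {"rows": [[-0.0005, 0.0024, -0.0087, 0.122, 0, 0, 0], [-0.001, 0.004, -0.0173, 0.247, 0, 0, 0], [-0.001, 0.0067, -0.0257, 0.373, 0, 0, 0], [-0.001, 0.0104, -0.0336, 0.498, 0, 0, 0], [-0.0015, 0.015, -0.041, 0.623, 0, 0, 0], [-0.002, 0.0206, -0.0478, 0.748, 0, 0, 0], [-0.002, 0.027, -0.0538, 0.873, 0, 0, 0], [-0.0025, 0.034, -0.059, 0.998, 0, 0, 0], [-0.0025, 0.0416, -0.0633, 1.123, 0, 0, 0], [-0.003, 0.05, -0.0666, 1.249, 0, 0, 0], [-0.003, 0.058, -0.0688, 1.374, 0, 0, 0], [-0.003, 0.067, -0.07, 1.499, 0, 0, 0], [-0.0035, 0.0756, -0.07, 1.624, 0, 0, 0], [-0.0035, 0.0843, -0.069, 1.749, 0, 0, 0], [-0.0035, 0.0928, -0.067, 1.874, 0, 0, 0], [-0.0035, 0.0928, -0.067, 1.874, 0, 0, 0], [-0.0035, 0.0904, -0.0593, 1.874, 0, 0, 0], [-0.003, 0.0886, -0.0536, 1.874, 0, 0, 0], [-0.003, 0.0874, -0.05, 1.874, 0, 0, 0], [-0.003, 0.0874, -0.05, 1.874, 0, 0, 0]]}}

```text
time: 20.85
tool_pos: [0.6178, -0.0543, 0.067]
tcp_rot: [-1.634, 0.869, 1.676]
wrist_force: [0.0, 0.3, -0.8]
width: 0.0
```

```bash
python3 wl.py w9 .0887; python3 -c "
from h import *
phi,_=where()
sweep(phi,phi+.13*16,.0465,.0668,16)"
```

```text
dark 22754 len 39.7 wid 15.8 mm az -2.941 posaz 1.792 past pointer 3.858
t 20.90 z 0.0670 phi 0.627 r 0.0517 | F tool [-0.1  0.5  0.7] yaz -2.521 q0,q5 [-0.12  2.41]
t 20.90 z 0.0670 phi 0.627 r 0.0517 | F tool [-0.1  0.5  0.7] yaz -2.521 q0,q5 [-0.12  2.41]
[[0.0004, 0.0052, -0.0, -0.006, 0, 0, 0], [0.0004, 0.0052, -0.0, -0.006, 0, 0, 0], [0.0004, 0.0057, 0.006, -0.136, 0, 0, 0], [0.0004, 0.0069, 0.0119, -0.266, 0, 0, 0], [0.0005, 0.0088, 0.0176, -0.396, 0, 0, 0], [0.0005, 0.0115, 0.023, -0.526, 0, 0, 0], [0.0006, 0.0149, 0.028, -0.656, 0, 0, 0], [0.0007, 0.0189, 0.0326, -0.786, 0, 0, 0], [0.0008, 0.0234, 0.0366, -0.916, 0, 0, 0], [0.0009, 0.0284, 0.0399, -1.046, 0, 0, 0], [0.001, 0.0339, 0.0426, -1.176, 0, 0, 0], [0.0012, 0.0396, 0.0446, -1.306, 0, 0, 0], [0.0013, 0.0455, 0.0458, -1.436, 0, 0, 0], [0.0014, 0.0515, 0.0462, -1.566, 0, 0, 0], [0.0015, 0.0575, 0.0458, -1.696, 0, 0, 0], [0.0016, 0.0635, 0.0447, -1.826, 0, 0, 0], [0.0016, 0.0692, 0.0428, -1.956, 0, 0, 0], [0.0017, 0.0746, 0.0401, -2.086, 0, 0, 0]]
```

{"name": "jog_arm", "arguments": {"rows": [[0, 0.005, 0, 0, 0, 0, 0], [0, 0.005, 0, 0, 0, 0, 0], [0, 0.0057, 0.006, -0.136, 0, 0, 0], [0, 0.0069, 0.012, -0.266, 0, 0, 0], [0, 0.0088, 0.0176, -0.396, 0, 0, 0], [0, 0.0115, 0.023, -0.526, 0, 0, 0], [0, 0.0149, 0.028, -0.656, 0, 0, 0], [0.0005, 0.0189, 0.0326, -0.786, 0, 0, 0], [0.0005, 0.0234, 0.0366, -0.916, 0, 0, 0], [0.001, 0.0284, 0.04, -1.046, 0, 0, 0], [0.001, 0.0339, 0.0426, -1.176, 0, 0, 0], [0.001, 0.0396, 0.0446, -1.306, 0, 0, 0], [0.001, 0.0455, 0.0458, -1.436, 0, 0, 0], [0.001, 0.0515, 0.0462, -1.566, 0, 0, 0], [0.001, 0.0575, 0.0458, -1.696, 0, 0, 0], [0.0015, 0.0635, 0.0447, -1.826, 0, 0, 0], [0.0015, 0.0692, 0.0428, -1.956, 0, 0, 0], [0.0015, 0.0746, 0.04, -2.086, 0, 0, 0]]}}

```text
time: 22.7
tool_pos: [0.5298, -0.0623, 0.0683]
tcp_rot: [1.493, 0.994, -1.552]
wrist_force: [-12.1, 8.8, 13.0]
width: -0.0
```

```bash
python3 wl.py w10 .0897; python3 -c "
from h import *
phi,_=where()
sweep(phi,phi+.13*12,.0465,.0675,12,1)"
```

```text
dark 24252 len 42.2 wid 16.2 mm az -0.885 posaz -2.422 past pointer 5.914
t 22.75 z 0.0681 phi 2.711 r 0.0515 | F tool [-11.  -14.2  -1.6] yaz -0.424 q0,q5 [-0.16  0.27]
t 22.75 z 0.0681 phi 2.711 r 0.0515 | F tool [-11.  -14.2  -1.6] yaz -0.424 q0,q5 [-0.16  0.27]
[[0.0005, 0.0051, 0.0, 0.007, 0, 0, 0], [0.0005, 0.0054, 0.0061, -0.123, 0, 0, 0], [0.0005, 0.0065, 0.012, -0.253, 0, 0, 0], [0.0005, 0.0084, 0.0177, -0.383, 0, 0, 0], [0.0004, 0.011, 0.0232, -0.513, 0, 0, 0], [0.0004, 0.0143, 0.0282, -0.643, 0, 0, 0], [0.0002, 0.0183, 0.0328, -0.773, 0, 0, 0], [0.0001, 0.0227, 0.0369, -0.903, 0, 0, 0], [-0.0001, 0.0277, 0.0403, -1.033, 0, 0, 0], [-0.0003, 0.0331, 0.0431, -1.163, 0, 0, 0], [-0.0005, 0.0388, 0.0451, -1.293, 0, 0, 0], [-0.0007, 0.0447, 0.0464, -1.423, 0, 0, 0], [-0.001, 0.0507, 0.0469, -1.553, 0, 0, 0]]
```

The line is hidden behind the fingers here, as expected at about 10.86. I'll go 1.55 rad more, then measure.

{"name": "jog_arm", "arguments": {"rows": [[0, 0.005, 0, 0, 0, 0, 0], [0, 0.0054, 0.006, -0.123, 0, 0, 0], [0, 0.0065, 0.012, -0.253, 0, 0, 0], [0, 0.0084, 0.0177, -0.383, 0, 0, 0], [0, 0.011, 0.0232, -0.513, 0, 0, 0], [0, 0.0143, 0.0282, -0.643, 0, 0, 0], [0, 0.0183, 0.0328, -0.773, 0, 0, 0], [0, 0.0227, 0.0369, -0.903, 0, 0, 0], [0, 0.0277, 0.0403, -1.033, 0, 0, 0], [0, 0.0331, 0.0431, -1.163, 0, 0, 0], [-0.0005, 0.0388, 0.0451, -1.293, 0, 0, 0], [-0.0005, 0.0447, 0.0464, -1.423, 0, 0, 0], [-0.001, 0.0507, 0.0469, -1.553, 0, 0, 0]]}}

```text
time: 24.05
tool_pos: [0.5525, -0.1305, 0.0683]
tcp_rot: [0.328, 1.587, -0.357]
wrist_force: [-9.0, -14.0, 5.1]
width: 0.004
```

```bash
python3 wl.py w11 .0902; python3 -c "
from h import *
phi,_=where()"
```

```text
dark 28020 len 47.7 wid 17.7 mm az 0.682 posaz -0.851 past pointer 1.198
t 24.10 z 0.0684 phi 4.264 r 0.0514 | F tool [ -2.5 -15.8  -2.5] yaz 1.143 q0,q5 [-0.26 -1.39]
```

View pics/w11r.png

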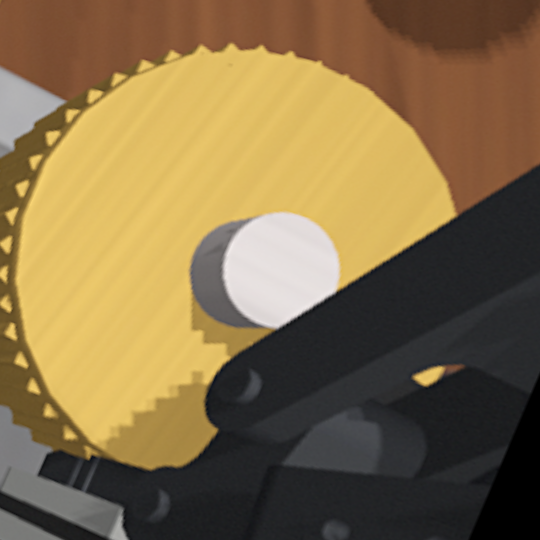

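The rectified view shows the fingers hiding the line's side of the nut. I'll back off, lift and look from above, keeping the yaw.

{"name": "jog_arm", "arguments": {"rows": [[0, -0.01, 0, 0, 0, 0, 0], [0, -0.02, 0, 0, 0, 0, 0], [-0.03, -0.025, 0, 0, 0, 0, 0], [-0.07, -0.02, 0, 0, 0, 0, 0], [-0.11, 0.0, 0.01, 0, 0, 0, 0], [-0.13, 0.02, 0.02, 0, 0, 0, 0], [-0.13, 0.04, 0.03, 0, 0, 0, 0], [-0.13, 0.05, 0.04, 0, 0, 0, 0], [-0.13, 0.05, 0.04, 0, 0, 0, 0], [-0.13, 0.05, 0.04, 0, 0, 0, 0], [-0.13, 0.05, 0.04, 0, 0, 0, 0], [-0.13, 0.05, 0.04, 0, 0, 0, 0]]}}

```text
time: 25.3
tool_pos: [0.6156, -0.1015, 0.1948]
tcp_rot: [0.324, 1.587, -0.353]
wrist_force: [0.1, 0.1, 0.0]
width: 0.0
```

```bash
python3 wl.py w12 .0902; python3 -c "
from h import *
phi,_=where()
im=cv2.imread('pics/w12.png');c=cam('wrist')
u,v=map(int,proj(c,[*C,.09]));print(u,v);cv2.imwrite('pics/w12c.png',cv2.resize(im[max(0,v-90):v+90,u-120:u+120],None,fx=3,fy=3,interpolation=2))
"
```

```text
dark 3550 len 16.8 wid 5.8 mm az -0.621 posaz -0.701 past pointer 6.178
t 25.35 z 0.1950 phi 5.883 r 0.0431 | F tool [ 0.3 -0.2 -0. ] yaz 1.142 q0,q5 [-0.19 -1.33]
326 181
```

View pics/w12c.png

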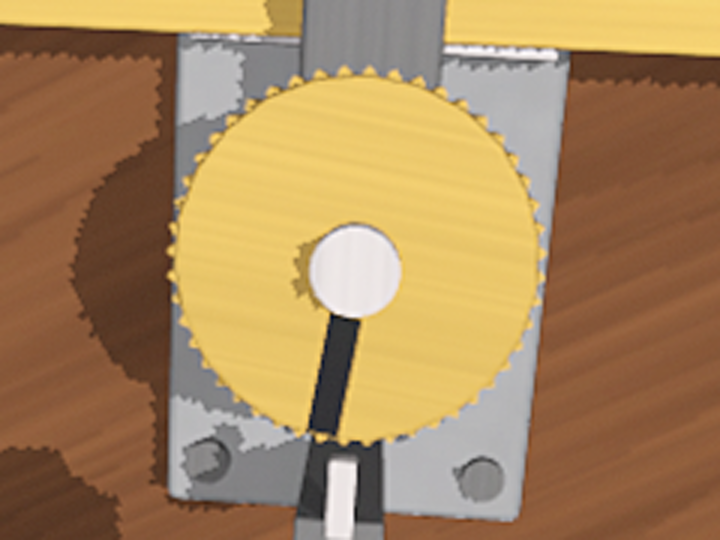

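The crop shows the line just short of the pointer (clockwise side), by about 7°, with the strip in place. I'll measure more precisely with everything on the same plane at 0.09.

```bash
cat > fin.py <<'E'
from h import *
def fin(n,ztop,tip,s):
    im=cv2.imread(f"pics/{n}.png"); c=cam("wrist",s); u,v=map(int,proj(c,[*C,ztop]))
    hsv=cv2.cvtColor(im,cv2.COLOR_BGR2HSV); y=cv2.inRange(hsv,(18,110,120),(32,255,255))
    m=np.zeros_like(y); cv2.circle(m,(u,v),70,255,-1); y&=m
    y=cv2.morphologyEx(y,cv2.MORPH_OPEN,cv2.getStructuringElement(2,(9,9)))
    k=max(cv2.findContours(y,0,1)[0],key=cv2.contourArea); e=cv2.fitEllipse(cv2.convexHull(k)); ctr=plane(c,*e[0],ztop)[:2]
    M=cv2.inRange(im.max(2),0,75); m[:]=0; cv2.circle(m,(int(e[0][0]),int(e[0][1])),56,255,-1); M&=m; M=cv2.morphologyEx(M,cv2.MORPH_OPEN,np.ones((3,3)))
    k=max(cv2.findContours(M,0,1)[0],key=cv2.contourArea); r=cv2.minAreaRect(k); yy,xx=np.where(M>0)
    P=np.array([plane(c,a,b,ztop)[:2] for a,b in zip(xx,yy) if cv2.pointPolygonTest(k,(float(a),float(b)),False)>=0]); mid=P.mean(0)
    w,V=np.linalg.eigh(np.cov((P-mid).T)); d=V[:,1]*np.sign(V[:,1]@(mid-ctr)); az=lambda q:np.arctan2(q[1],q[0])
    t=plane(c,*tip,.091)[:2]-ctr
    print("ellipse",e,"ctr",ctr,"line mid px",r[0],r[1],"az mid %.3f dir %.3f"%(az(mid-ctr),az(d)),"pointer az %.3f r %.4f"%(az(t),np.hypot(*t)))
    print("short of pointer: by mid %.3f by dir %.3f"%(az(t)-az(mid-ctr),az(t)-az(d)))
if __name__=="__main__":
    s=monitor.read_state(); fin("w12",.0902,(206+342/3,91+459/3),s)
    w1=dict(s); c1=np.load("w1T.npy")
E
python3 fin.py; python3 -c "
from h import *
z=.064;phi=4.2
rows([(phi,.075,.2),(phi,.075,.068),(phi,.06,.068),(phi,.0525,.068)])"
```

```text
ellipse ((324.27618408203125, 175.99095153808594), (122.21235656738281, 122.93113708496094), 177.10446166992188) ctr [ 0.57259685 -0.08452442] line mid px (317.25, 213.25001525878906) (9.60969066619873, 34.124210357666016) az mid -0.617 dir -0.623 pointer az -0.490 r 0.0439
short of pointer: by mid 0.127 by dir 0.134
t 25.35 z 0.1950 phi 5.883 r 0.0431 | F tool [ 0.3 -0.2 -0. ] yaz 1.142 q0,q5 [-0.19 -1.33]
[[-0.0011, -0.0761, -0.0494, 0.084, 0, 0, 0], [0.1308, -0.0725, -0.0445, 0.084, 0, 0, 0], [0.1303, -0.0576, -0.0432, 0.084, 0, 0, 0], [0.1301, -0.0501, -0.0426, 0.084, 0, 0, 0]]
```

Short by 0.13 rad. Going back to the rim for a small push.

{"name": "jog_arm", "arguments": {"rows": [[0, -0.04, -0.025, 0.05, 0, 0, 0], [0, -0.076, -0.047, 0.084, 0, 0, 0], [0, -0.076, -0.047, 0.084, 0, 0, 0], [0.04, -0.074, -0.046, 0.084, 0, 0, 0], [0.08, -0.073, -0.045, 0.084, 0, 0, 0], [0.11, -0.072, -0.0445, 0.084, 0, 0, 0], [0.125, -0.072, -0.0445, 0.084, 0, 0, 0], [0.13, -0.072, -0.0445, 0.084, 0, 0, 0], [0.13, -0.065, -0.044, 0.084, 0, 0, 0], [0.13, -0.058, -0.043, 0.084, 0, 0, 0], [0.13, -0.053, -0.0425, 0.084, 0, 0, 0], [0.13, -0.053, -0.0425, 0.084, 0, 0, 0]]}}

```text
time: 26.55
tool_pos: [0.551, -0.1326, 0.0697]
tcp_rot: [0.388, 1.572, -0.419]
wrist_force: [0.3, 0.3, -0.7]
width: 0.001
```

```bash
python3 -c "
from h import *
phi,_=where()
a=[(phi,.0465,.068)]*3+[(phi+d,.0465,.068) for d in (.05,.1,.145,.145)]
rows(a+[(phi+.145,.056,.068),(phi+.145,.066,.068),(phi+.145,.075,.08)])"
```

```text
t 26.55 z 0.0697 phi 4.230 r 0.0541 | F tool [0.6 0.4 0.1] yaz 1.059 q0,q5 [-0.27 -1.31]
t 26.55 z 0.0697 phi 4.230 r 0.0541 | F tool [0.6 0.4 0.1] yaz 1.059 q0,q5 [-0.27 -1.31]
[[0.0015, 0.0076, -0.0002, -0.029, 0, 0, 0], [0.0015, 0.0076, -0.0002, -0.029, 0, 0, 0], [0.0015, 0.0076, -0.0002, -0.029, 0, 0, 0], [0.0014, 0.0078, 0.0021, -0.079, 0, 0, 0], [0.0013, 0.008, 0.0045, -0.129, 0, 0, 0], [0.0012, 0.0083, 0.0065, -0.174, 0, 0, 0], [0.0012, 0.0083, 0.0065, -0.174, 0, 0, 0], [0.0014, -0.001, 0.0082, -0.174, 0, 0, 0], [0.0017, -0.0109, 0.0099, -0.174, 0, 0, 0], [-0.0101, -0.0201, 0.0111, -0.174, 0, 0, 0]]
```

{"name": "jog_arm", "arguments": {"rows": [[0.001, 0.005, 0, -0.029, 0, 0, 0], [0.001, 0.0076, 0, -0.029, 0, 0, 0], [0.001, 0.0076, 0, -0.029, 0, 0, 0], [0.001, 0.0078, 0.002, -0.079, 0, 0, 0], [0.001, 0.008, 0.0045, -0.129, 0, 0, 0], [0.001, 0.0083, 0.0065, -0.174, 0, 0, 0], [0.001, 0.0083, 0.0065, -0.174, 0, 0, 0], [0.001, -0.001, 0.008, -0.174, 0, 0, 0], [0.001, -0.012, 0.01, -0.174, 0, 0, 0], [-0.02, -0.02, 0.011, -0.174, 0, 0, 0], [-0.06, -0.02, 0.011, -0.174, 0, 0, 0], [-0.1, 0, 0.02, -0.174, 0, 0, 0], [-0.13, 0.02, 0.03, -0.174, 0, 0, 0], [-0.13, 0.04, 0.04, -0.174, 0, 0, 0], [-0.13, 0.05, 0.045, -0.174, 0, 0, 0], [-0.13, 0.05, 0.045, -0.174, 0, 0, 0], [-0.13, 0.05, 0.045, -0.174, 0, 0, 0], [-0.13, 0.05, 0.045, -0.174, 0, 0, 0]]}}

```text
time: 28.35
tool_pos: [0.6186, -0.1102, 0.1952]
tcp_rot: [0.254, 1.597, -0.28]
wrist_force: [0.0, 0.2, 0.3]
width: 0.003
```

```bash
python3 wl.py w13 .0903; python3 -c "
from h import *
where()
im=cv2.imread('pics/w13.png');c=cam('wrist')
u,v=map(int,proj(c,[*C,.09]));print(u,v);cv2.imwrite('pics/w13c.png',cv2.resize(im[max(0,v-90):v+90,u-120:u+120],None,fx=3,fy=3,interpolation=2))
"
```

```text
dark 3554 len 16.8 wid 5.8 mm az -0.478 posaz -0.552 past pointer 0.038
t 28.40 z 0.1955 phi 5.744 r 0.0498 | F tool [0.5 0.3 0.4] yaz 1.233 q0,q5 [-0.21 -1.43]
343 172
```

View pics/w13c.png

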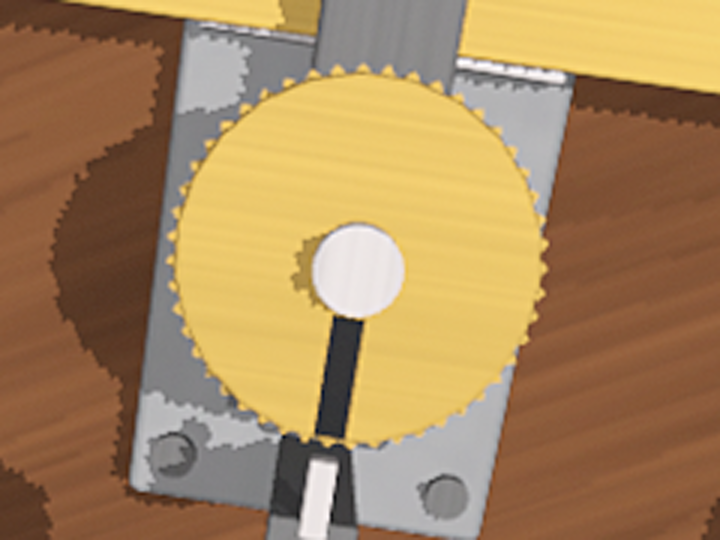

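The crop shows the line running straight onto the pointer tip (line end at 330,432, tip at 323,460). I'll check it numerically and move the arm away for the overall check.

```bash
python3 -c "
from fin import *
fin('w13',.0903,(223+323/3,82+460/3),monitor.read_state())"
```

```text
ellipse ((341.783447265625, 167.2555694580078), (122.99882507324219, 124.51280975341797), 23.552825927734375) ctr [ 0.5726981  -0.08477014] line mid px (335.79730224609375, 205.2162322998047) (9.535140991210938, 34.68818283081055) az mid -0.482 dir -0.490 pointer az -0.488 r 0.0438
short of pointer: by mid -0.007 by dir 0.002
```

{"name": "jog_arm", "arguments": {"rows": [[-0.03, 0, 0, 0, 0, 0, 0], [-0.06, -0.03, 0, 0, 0, 0, 0], [-0.08, -0.07, -0.03, 0, 0, 0, 0], [-0.08, -0.11, -0.07, 0, 0, 0, 0], [-0.08, -0.11, -0.11, 0, 0, 0, 0], [-0.08, -0.11, -0.15, 0, 0, 0, 0], [-0.08, -0.11, -0.19, 0, 0, 0, 0], [-0.08, -0.11, -0.23, 0, 0, 0, 0], [-0.08, -0.11, -0.27, 0, 0, 0, 0], [-0.08, -0.11, -0.31, 0, 0, 0, 0], [-0.08, -0.11, -0.35, 0, 0, 0, 0], [-0.08, -0.11, -0.35, 0, 0, 0, 0], [-0.08, -0.11, -0.35, 0, 0, 0, 0], [-0.08, -0.11, -0.35, 0, 0, 0, 0], [-0.08, -0.11, -0.35, 0, 0, 0, 0]]}}

```text
time: 29.9
tool_pos: [0.2566, -0.0972, 0.2914]
tcp_rot: [0.254, 1.598, -0.28]
wrist_force: [-0.3, 0.2, -0.6]
width: 0.003
```

```bash
python3 -c "
from h import *
where(); im=imaging.read_camera('top'); a=cv2.imread('pics/top0.png')
d=cv2.absdiff(im,a).max(2); print('diff near hammer/tin/bangle/strip', [int((d[y0:y1,x0:x1]>45).sum()) for x0,x1,y0,y1 in ((395,480,230,342),(280,320,155,200),(280,316,250,286),(305,405,230,290))])
cv2.imwrite('pics/end.png',np.hstack([im[140:350,270:490],a[140:350,270:490]]).repeat(1,0)); s=imaging.read_camera('side'); cv2.imwrite('pics/ends.png',np.vstack([cv2.resize(cv2.imread('pics/end.png'),(800,382)),]))"
```

```text
t 29.90 z 0.2914 phi 3.181 r 0.3197 | F tool [ 0.6  0.1 -0.3] yaz 1.232 q0,q5 [-0.42 -1.65]
diff near hammer/tin/bangle/strip [0, 0, 0, 2]
```

View pics/ends.png

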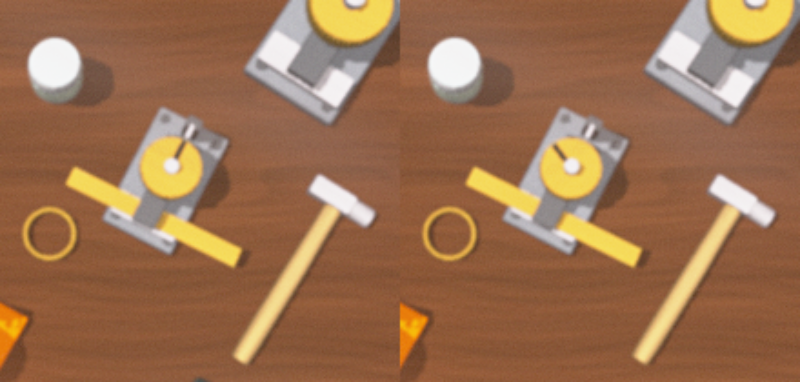

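The end picture (left) next to the start (right) shows the line at the pointer and the strip, hammer, tin and bangle unmoved. The arm is clear, so I'm handing in.

```bash
python3 -c "
from workcell import finish_job
print(finish_job())"
```

```text
the job is handed in; nothing more can be done
None
```

The nut on the small grey clamp is now two turns from tight, with its line at the pointer for the second time. I handed the job in at about 30 s with the arm clear of everything. I turned it with the shut fingertip pressed on the rim at about 15 N. It took three anticlockwise sweeps round the free side, then a small correcting push.

- **Nut:** measured at 1.13 at the start, then 4.54, 8.79, about 12.44 and finally about 12.57 rad. The last wrist picture puts the line within 0.01 rad of the pointer, taking both on the same plane. A second reading, using the pointer direction from the first picture, differs by 0.04 rad. I trust the first one more.
- **Slip:** the first sweep slipped partway, turning only 0.73 of 1.55 rad. I corrected the estimated axis by about 1.3 mm and pressed harder, and the later sweeps held.
- **Things around:** the before and after top views show no change at the hammer, tin or bangle. At the strip only 2 pixels differ, which I take as noise.
- **Force:** the highest wrist force in the readings taken at the end of each move was about 20 N.

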